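# Hold a shoe-tree heel block in the corner of the boring jig

## Robot

A 6-joint arm with a two-finger parallel gripper is mounted at the origin on the work surface. World frame = base frame: x ahead of the robot, y to its left, z up, the work surface at z = 0. Lengths are in m, angles in rad, forces in N, time in s.
With the tool pointing down it reaches from about 0.275 to 0.75 m from the base axis. Payload 10.2 kg.
Tool frame: the origin (TCP) lies at the very end of the fingers, on their centre line; the grasp point (between the pads) lies 19 mm behind it (bot.grasp_offset is the distance from the TCP to the grasp point, in m); z points along the fingers, y is the direction in which the jaws open and shut (so a half turn about z gives the same grasp; the last joint's range is limited). The gripper opens to 88 mm and grips with 3 to 60 N. Pads are 18 mm wide; open, the fingers measure 123 mm over their backs; the gripper's body (75 mm by 187 mm) begins 45 mm behind the grasp point.
Start: joints at [-1.496, 0.313, 1.498, -0, 1.331, -0.223], TCP at [0.154, -0.502, 0.239] pointing down, gripper open.
Joint ranges: [-2.94, 2.94], [-0.97, 2.17], [0.19, 2.56], [-1.23, 4.37], [0.02, 3.11], [-2.88, 2.88]. Speed limits (rad/s): [2.39, 2.39, 3.01, 3.14, 3.14, 3.14].

## Interface

Orientations are given as a unit quaternion [w, x, y, z].
In Python, from bench import bot, hand, ik, sensors, eyes, job gives the robot as it stands. The module is installed in compiled form; this text tells all that it offers. Calls block until the motion is done:
- bot.move_to(position, orientation): joint-space move of the TCP to a pose.
- bot.move_l(position, ori=None, velocity=0.15): straight line of the TCP; ori=None keeps the orientation; velocity is the mean speed in m/s.
- bot.move_joints(angles): joint-space move.
- hand.ungrasp() and hand.gripper_close(grasp_force=None): open the fingers fully, or close them until they stop; grasp_force is the grip in N (None keeps the last).
- bot.hold(seconds).
- ik(position, orientation): joint angles nearest the present ones, or None.
- sensors.state(): the state.
- eyes.camera(name): name is "scene" or "top"; returns a dict with "img" (384x512x3 uint8, blue, green, red), "fx", "fy", "cx", "cy" (pixels), "R" (3x3) and "t" (3): a world point X has camera coordinates R X + t. Camera axes: x right, y down, z forward; pixel columns grow to the right and rows downward; lengths in m; the calibration is good to about 2 mm. A picture is of the moment at which its call begins. There is no depth.
A pose or a line that the arm cannot do raises bot.Unreachable and nothing moves.
- job.job_done(): hands the job in, once; it reports no verdict.
The state is a dict: "time_s": time; "q": joint angles; "qvel": joint speeds; "effort": joint torques, N m; "eef_pos": TCP position; "eef_rot": TCP orientation; "ft_force": force on the tool from outside, world axes, zero at the start; "moment": the same for the moment, N m; "grip_width": opening from 0.0 (shut) to 1.0 (fully open).
Only numpy, scipy, OpenCV 4.12 (cv2) and the standard library are available. Lean on these libraries where they do the work, as an engineer would, in place of code of your own. Each camera call takes 0.05 s, during which the arm holds its last target.

## Task

Pick up the shoe-tree heel block that lies loose on the bench (not the drilled ones in the tray) and set it flat on the bed of the boring jig, right way up, with its flat front face square against the bush plate and its straight side against the side fence. Press it firmly into that corner so that it touches both at once, ready for drilling, and finish while still holding it there: do not let go, and keep pressing against both. Leave the other things on the bench as they are.

Things in the scene. Friction and masses are not known exactly. Their poses are not given: they have to be found in the camera images.
- heel_block: Beech shoe-tree heel block lying on the bench, 86 long (x), 52 wide (y), 48 mm high, 0.13 kg. Origin: centre of its underside; x points to the flat square front face, 43 mm ahead. Long sides flat, parallel and upright from the front to 17 mm behind the origin, up to 40 mm high; the back end is a 26 mm radius half round; the top 8 mm is stepped in 4 mm and has a pencil centre line.
- heel_front (a point): Middle of the heel block's flat front face, 43 mm ahead of its origin, 24 mm above its underside; axes as the heel block's.
- jig: Boring jig bolted to the bench. Origin: on the bench under the middle of its bed; x points to the bush plate and the motor behind it, y to the side fence. Bed: flat smooth steel, 180 (x) by 150 mm (y), top 40 mm above the bench, on a 200 by 170 mm base. Drill, chuck and motor lie behind the bush plate, out to x = 360 mm and up to 125 mm high, a feed lever on their +y side.
- corner (a point): Point on the bed's top where the working faces of bush plate and side fence meet: 50 mm along x and 30 mm along y from the jig's origin, 40 mm above the bench. Axes as the jig's: x towards the bush plate, y towards the side fence. The block belongs on the -x, -y side of it, its x axis along this x.
- bush_plate: Rigid upright steel plate across the bed, 110 mm long (y), 12 mm thick, 44 mm high, with a drill bush. Origin: on the bed at the foot of its flat working face, mid-length; axes as the jig's; the face looks to -x and lies at x = 0.
- side_fence: Rigid steel fence block on the bed, 24 mm long (x, from the bush plate back), 16 mm thick, 30 mm high. Origin: on the bed at the foot of its flat working face, mid-length; axes as the jig's; the face looks to -y and lies at y = 0. Behind it (-x) the bed is open, so fingers can stand on both sides of a block in the corner.
- toe_block: Bystander: wooden toe half of a shoe tree, 90 by 70 mm, 36 mm high, with a steel tube 45 mm long; origin under it
- done_block1: Bystander: drilled heel block lying in the grey tray; origin: centre of its underside
- done_block2: Bystander: drilled heel block lying in the grey tray; origin: centre of its underside
- brush: Bystander: shoe brush, 150 by 48 mm, 42 mm high; origin: centre of its underside
- wax_tin: Bystander: round wax tin, 72 mm wide, 25 mm high; origin: centre of its underside
- caliper: Bystander: sliding caliper lying flat, 230 mm long, 11 mm high; origin under the middle of its beam
- spray_bottle: Bystander: white spray bottle, 72 mm wide, 191 mm high; origin: centre of its underside
- jar: Bystander: white jar with a metal lid, 76 mm wide, 84 mm high; origin: centre of its underside
Mind the look-alikes: they are no part of the job. What is shaped like the heel_block but pink is not meant.

How it is judged:
By the outcome, as a careful person would: the job done as asked, in the order asked, and still so for the second after the job is handed in, while the arm keeps its last pose, push and grip.
It also fails if it takes over 51 s, if anything falls off the work surface, if the arm or the gripper's body presses on something with over 40 N, if the wrist force passes 120 N, or if a joint passes its speed limit or range.

## Working session

There is one attempt and no reset: what is moved stays moved. The work goes in short steps, each a Python script; the robot and the scene stay as the last script left them, time stands still between calls to the robot, and variables do not carry over. Pictures are saved under pics/ and viewed, and the job is handed in when it is done.

```bash
mkdir -p pics; ls
python3 - <<'E'
from bench import bot, hand, ik, sensors, eyes, job
import cv2, numpy as np, pickle
s=sensors.state(); print(s)
for n in("scene","top"):
    c=eyes.camera(n); cv2.imwrite(f"pics/{n}0.png",c["img"]); pickle.dump(c,open(f"{n}0.pkl","wb"))
    print(n,c["fx"],c["cx"],c["cy"],-c["R"].T@c["t"]);print(c["R"].round(3))
E
```

```text
pics
{'time_s': 0.0, 'q': array([-1.49636804e+00,  3.13440339e-01,  1.49842799e+00, -1.35791229e-05,
        1.33100437e+00, -2.23411806e-01]), 'qvel': array([-0.00073617, -0.00031979, -0.00060266,  0.00070017, -0.00035796,
        0.00028814]), 'effort': array([-8.56359620e-04, -4.02207792e+01, -2.52269876e+01,  6.93661021e-02,
        3.52775864e-02, -9.56885515e-05]), 'eef_pos': array([ 0.1540249 , -0.50164003,  0.23816944]), 'eef_rot': array([-6.38740275e-04,  9.88931445e-01,  1.48371788e-01,  4.10564923e-05]), 'ft_force': array([ 0.38578543, -0.00408419, -0.6163861 ]), 'moment': array([ 0.00235184,  0.05215276, -0.02400626]), 'grip_width': 1.0019381148294737}
scene 363.2765261440411 261.97237796982796 198.6462128075376 [1.11953703 0.0638793  0.83694505]
[[-0.188  0.982  0.017]
 [ 0.774  0.159 -0.612]
 [-0.604 -0.102 -0.79 ]]
top 478.9875745200072 259.3487219730256 190.3012990138566 [ 0.29155285 -0.02129487  1.49562055]
[[ 0.002 -1.     0.004]
 [-0.988 -0.002 -0.155]
 [ 0.155 -0.004 -0.988]]
```

View pics/scene0.png

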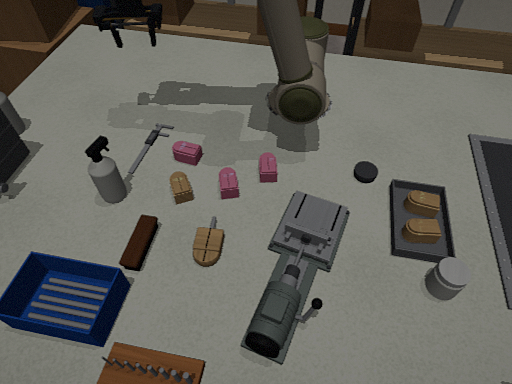

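View pics/top0.png

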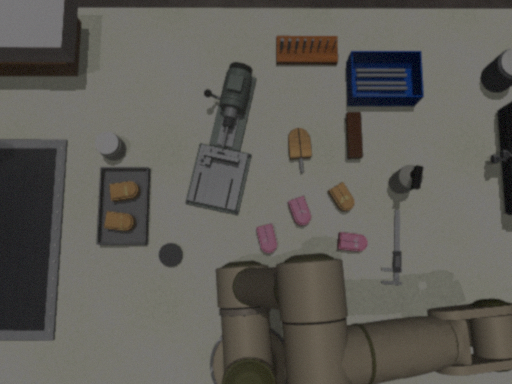

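Run:
```python
import cv2,numpy as np,pickle
t=pickle.load(open("top0.pkl","rb"))["img"];s=pickle.load(open("scene0.pkl","rb"))["img"]
a=cv2.resize(t[170:225,310:375],(390,330),interpolation=cv2.INTER_CUBIC)
b=cv2.resize(s[155:215,155:220],(390,360),interpolation=cv2.INTER_CUBIC)
c=cv2.resize(t[135:220,180:260],(390,414),interpolation=cv2.INTER_CUBIC)
im=np.zeros((414,1170,3),np.uint8);im[:330,:390]=a;im[:360,390:780]=b;im[:,780:]=c
cv2.imwrite("pics/crop0.png",cv2.resize(np.clip(im*1.6,0,255).astype(np.uint8),(800,283)))
cv2.imwrite("pics/crop1.png",np.clip(cv2.resize(s[185:265,260:360],(800,600),interpolation=cv2.INTER_CUBIC)*1.5,0,255).astype(np.uint8))
```

```text
(no output)
```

View pics/crop0.png

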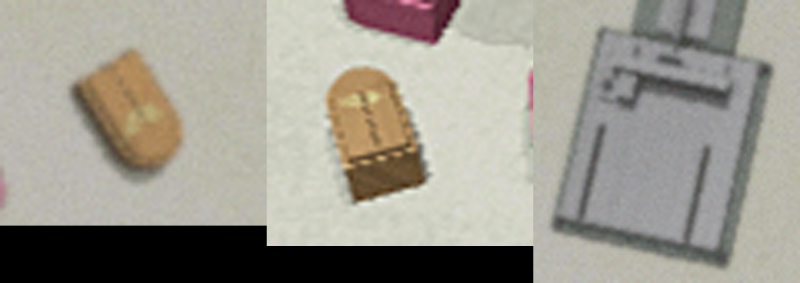

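View pics/crop1.png

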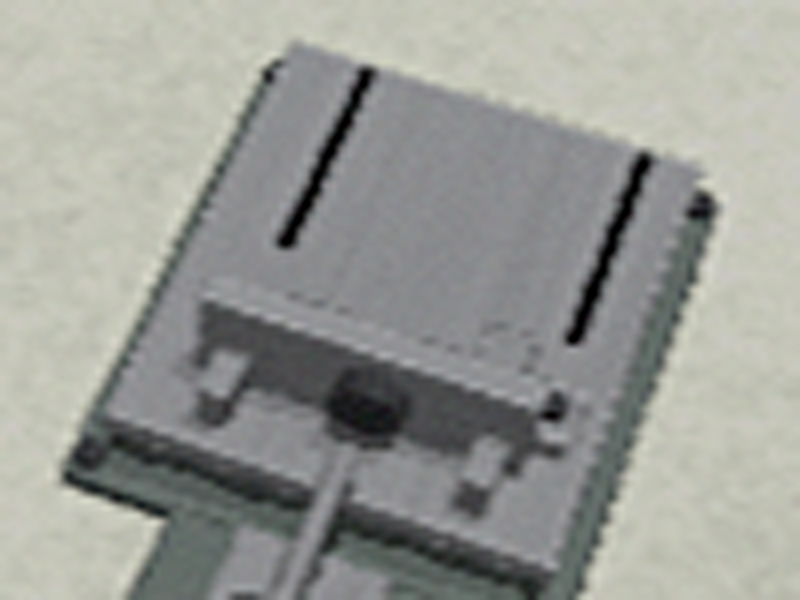

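The top view shows these candidates:
- Loose beech block at (342,196): wood, loose, right way up, with the pencil line visible. Its flat front faces the upper left. This is the one meant.
- Three pink look-alikes at (300,210), (267,238) and (351,242).
- Two drilled blocks in the tray at (124,190) and (119,221).
- Toe block with its tube at (300,144).

The jig is at (220,178), with its fence at the left end of the bush plate. Next I measure the block and the jig.

```bash
cat > h.py <<'E'
import numpy as np,cv2,pickle
def ray(c,uv,z):
    uv=np.atleast_2d(np.asarray(uv,float)); d=np.c_[(uv[:,0]-c["cx"])/c["fx"],(uv[:,1]-c["cy"])/c["fy"],np.ones(len(uv))]@c["R"]
    o=-c["R"].T@c["t"]; return o+d*((z-o[2])/d[:,2])[:,None]
def proj(c,X):
    p=np.atleast_2d(X)@c["R"].T+c["t"]; return np.c_[c["fx"]*p[:,0]/p[:,2]+c["cx"],c["fy"]*p[:,1]/p[:,2]+c["cy"]]
def quat(psi): # tool down, tool x axis at yaw psi
    return np.array([0,np.cos(psi/2),np.sin(psi/2),0])
E
python3 - <<'E'
from h import *
for n,box in(("top",(320,175,365,220)),("scene",(160,165,205,210))):
    c=pickle.load(open(n+"0.pkl","rb"));im=c["img"]
    hsv=cv2.cvtColor(im,cv2.COLOR_BGR2HSV)
    x0,y0,x1,y1=box
    K=8
    sub=cv2.resize(im[y0:y1,x0:x1],None,fx=K,fy=K,interpolation=cv2.INTER_CUBIC)
    h=cv2.cvtColor(sub,cv2.COLOR_BGR2HSV)
    m=((h[...,1]>70)&(h[...,0]<30)).astype(np.uint8)
    cs,_=cv2.findContours(m,cv2.RETR_EXTERNAL,cv2.CHAIN_APPROX_NONE);k=max(cs,key=cv2.contourArea)
    ap=cv2.approxPolyDP(k,6,True)[:,0]
    print(n,cv2.contourArea(k)/K/K); 
    uv=(ap+.5)/K-.5+[x0,y0]
    for p,a,b in zip(uv,ray(c,uv,0.0),ray(c,uv,.04)): print(p.round(1),a[:2].round(4),b[:2].round(4))
    v=np.clip(sub*1.5,0,255).astype(np.uint8).copy();cv2.drawContours(v,[k],-1,(255,0,0),1)
    for i,p in enumerate(ap): cv2.putText(v,str(i),tuple(int(q) for q in p),0,.5,(0,0,255),1)
    cv2.imwrite(f"pics/m_{n}.png",v)
c=pickle.load(open("top0.pkl","rb"));im=c["img"]
v=np.clip(cv2.resize(im[135:220,180:260],None,fx=7,fy=7,interpolation=cv2.INTER_CUBIC).astype(float)*1.6,0,255).astype(np.uint8)
cv2.imwrite("pics/jig.png",v)
a=cv2.imread("pics/m_top.png");b=cv2.imread("pics/m_scene.png");cv2.imwrite("pics/m.png",np.hstack([a,b]))
E
```

```text
top 453.703125
[341.7 181.9] [ 0.5531 -0.288 ] [ 0.5461 -0.2809]
[329.6 189.2] [ 0.5297 -0.2491] [ 0.5234 -0.243 ]
[328.1 191.8] [ 0.5213 -0.2441] [ 0.5152 -0.2382]
[338.2 207.8] [ 0.4705 -0.275 ] [ 0.4657 -0.2682]
[340.7 209.8] [ 0.4642 -0.2827] [ 0.4596 -0.2757]
[345.9 210.6] [ 0.4618 -0.2991] [ 0.4573 -0.2917]
[352.3 206.8] [ 0.4737 -0.3195] [ 0.4689 -0.3115]
[353.9 201.2] [ 0.4916 -0.3251] [ 0.4863 -0.317 ]
[345.9 186.6] [ 0.5383 -0.3011] [ 0.5317 -0.2936]
scene 532.859375
[179.3 171.1] [ 0.4255 -0.3144] [ 0.4586 -0.2964]
[173.2 172.6] [ 0.4352 -0.3308] [ 0.4679 -0.3119]
[169.1 178.4] [ 0.4604 -0.335 ] [ 0.4919 -0.3159]
[176.2 203.6] [ 0.5469 -0.2825] [ 0.5743 -0.266 ]
[192.8 198.8] [ 0.5208 -0.2412] [ 0.5494 -0.2266]
[191.3 189.7] [ 0.489  -0.2558] [ 0.5191 -0.2405]
[186.1 175.1] [ 0.437 -0.289] [ 0.4696 -0.2722]
[183.6 172.7] [ 0.4292 -0.2996] [ 0.4622 -0.2822]
```

View pics/m.png

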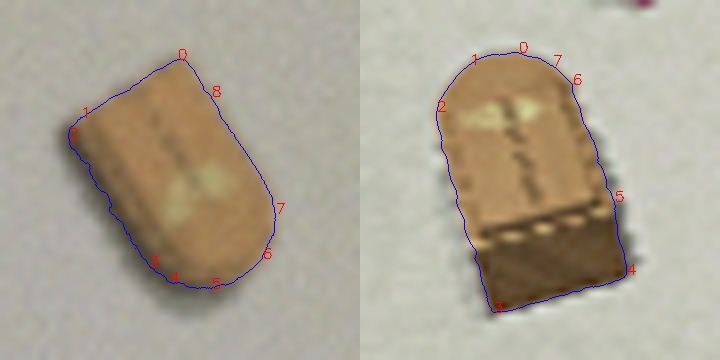

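View pics/jig.png

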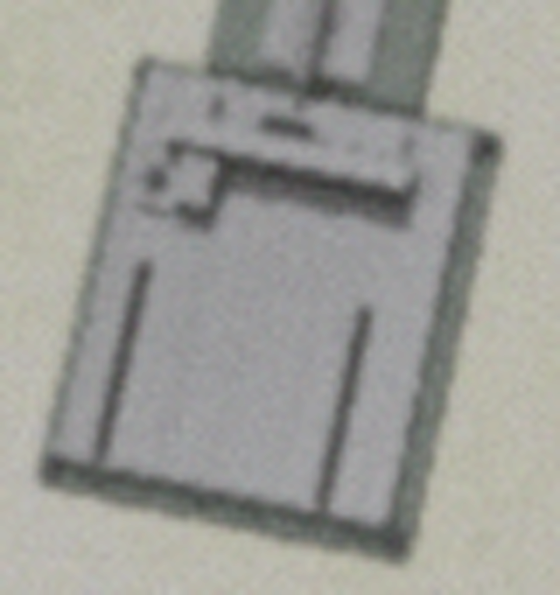

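Run:
```python
from h import *
from scipy.ndimage import map_coordinates
c=pickle.load(open("top0.pkl","rb"));g=cv2.cvtColor(c["img"],cv2.COLOR_BGR2GRAY).astype(float)
cv=lambda p:(np.array(p,float)+.5)/7-.5+[180,135]
def edge(a,b,mode,r=3.,n=60):
    a,b=cv(a),cv(b);d=(b-a)/np.linalg.norm(b-a);nn=np.array([-d[1],d[0]]);s=np.linspace(-r,r,61);out=[]
    for t in np.linspace(.08,.92,n):
        p=a+(b-a)*t; P=p+s[:,None]*nn
        v=map_coordinates(g,[P[:,1],P[:,0]],order=3); 
        w=np.clip(-np.gradient(v),0,None) if mode=="d" else np.clip(np.gradient(v),0,None) if mode=="u" else np.clip(np.median(v)-v,0,None)
        k=w.argmax(); out.append(P[k])
    out=np.array(out,np.float32)
    for _ in range(3):
        vx,vy,x,y=cv2.fitLine(out,cv2.DIST_HUBER,0,.01,.01).ravel(); e=(out-[x,y])@[-vy,vx]; out=out[abs(e)<max(.4,1.5*e.std())]
    return np.array([x,y]),np.array([vx,vy]),len(out),e.std()
E={}
for nm,a,b,mode,z in(("right",(468,190),(398,500),"u",.04),("right_d",(468,190),(398,500),"d",.04),("low",(75,462),(380,522),"d",.04),("low_u",(75,462),(380,522),"u",.04),("gL",(145,270),(100,455),"m",.04),("gR",(365,315),(322,500),"m",.04),("plate_d",(225,160),(405,192),"d",.084),("plate_u",(225,160),(405,192),"u",.084),("left",(135,90),(55,440),"d",.04),("left_u",(135,90),(55,440),"u",.04),("fence",(215,165),(208,215),"d",.07),("fence_u",(215,165),(208,215),"u",.07)):
    p,d,n,e=edge(a,b,mode); X=ray(c,[p-20*d,p+20*d,p],z); v=X[1]-X[0]
    print(nm,n,round(e,2),"pt",X[2][:2].round(4),"dir deg",round(np.degrees(np.arctan2(v[1],v[0]))%180,2), "px",p.round(1))
```

```text
right 60 0.16 pt [0.5401 0.0315] dir deg 168.01 px [240.4 183.6]
right_d 56 0.0 pt [0.5395 0.019 ] dir deg 167.81 px [244.5 183.8]
low 56 0.17 pt [0.4733 0.1162] dir deg 77.91 px [212.6 205.1]
low_u 45 0.2 pt [0.4668 0.1184] dir deg 77.93 px [211.8 207.2]
gL 60 0.07 pt [0.5274 0.1664] dir deg 167.91 px [196.6 187.6]
gR 60 0.09 pt [0.519  0.0661] dir deg 168.0 px [229.2 190.4]
plate_d 60 0.17 pt [0.608  0.0793] dir deg 77.79 px [224.3 158.9]
plate_u 38 0.28 pt [0.6003 0.0801] dir deg 78.09 px [224.  161.4]
left 58 0.21 pt [0.5834 0.1734] dir deg 167.83 px [194.7 169.7]
left_u 57 0.16 pt [0.576  0.1816] dir deg 168.01 px [192.  172.1]
fence 49 0.14 pt [0.6004 0.1177] dir deg 157.79 px [211.9 162.3]
fence_u 59 0.15 pt [0.6032 0.1244] dir deg 169.11 px [209.7 161.4]
```

Run:
```python
from h import *
from bench import bot, ik, sensors
s=pickle.load(open("scene0.pkl","rb"));t=pickle.load(open("top0.pkl","rb"))
print("bottle",ray(s,[113,193],0),ray(t,[405,180],.1))
for p in((300,210),(351,242),(267,238)):print("pink",ray(t,p,.04))
q=np.array([.497,-.283,0]);P=np.array([.5699,.1048,0])
print("proj",proj(s,[q,P+[0,0,.04]]),proj(t,[q,P+[0,0,.04]]))
a=np.radians(31.5);O=q+[-.004*np.cos(a),-.004*np.sin(a),0]
b=np.radians(-12.05);G=P+[-.004*np.cos(b),-.004*np.sin(b),0]
for k in(0,np.pi):
  for X,y,z in((O,a,.24),(O,a,.006),(G,b,.24),(G,b,.046)):
    r=ik(X+[0,0,z],quat(y+k)); print(None if r is None else np.round(r,2))
```

```text
bottle [[ 5.46940850e-01 -4.75499231e-01 -1.11022302e-16]] [[ 0.54187763 -0.45805655  0.1       ]]
pink [[ 0.45871063 -0.15117891  0.04      ]]
pink [[ 0.36161441 -0.30450388  0.04      ]]
pink [[ 0.37320094 -0.05021062  0.04      ]]
proj [[181.62894447 190.31702385]
 [311.44728842 224.8079283 ]] [[340.53729148 199.46064555]
 [216.80754145 174.05954357]]
[-0.73  0.41  1.35 -0.    1.37  0.29]
[-0.73  0.69  1.58 -0.    0.87  0.29]
[-0.02  0.42  1.34 -0.    1.38  1.76]
[-0.02  0.64  1.55 -0.    0.96  1.76]
[-0.73  0.41  1.35 -0.    1.37 -2.85]
[-0.73  0.69  1.58 -0.    0.87 -2.85]
[-0.02  0.42  1.34 -0.    1.38 -1.38]
[-0.02  0.64  1.55 -0.    0.96 -1.38]
```

Run:
```python
from h import *
from bench import *
from bench import bot,hand,ik,sensors,eyes
a=np.radians(31.5);O=np.array([.497-.004*np.cos(a),-.283-.004*np.sin(a),0])
bot.move_to(O+[0,0,.20],quat(a)); print(sensors.state()["time_s"])
bot.move_l(O+[0,0,.008],velocity=.12)
s=sensors.state();print(s["time_s"],s["eef_pos"],s["ft_force"])
for n in("scene","top"):
    c=eyes.camera(n);pickle.dump(c,open(n+"1.pkl","wb"))
    cv2.imwrite(f"pics/{n}1.png",np.clip(cv2.resize(c["img"][120:240,120:260] if n=="scene" else c["img"][130:260,270:410],None,fx=4,fy=4,interpolation=cv2.INTER_CUBIC)*1.4,0,255).astype(np.uint8))
a=cv2.imread("pics/scene1.png");b=cv2.imread("pics/top1.png")
cv2.imwrite("pics/pre.png",cv2.resize(np.hstack([a[:480],b[:480]]),(800,343)))
```

```text
1.6
3.35 [ 0.49383329 -0.28530767  0.00853203] [ 0.32128961 -0.09886507 -0.20092485]
```

View pics/pre.png

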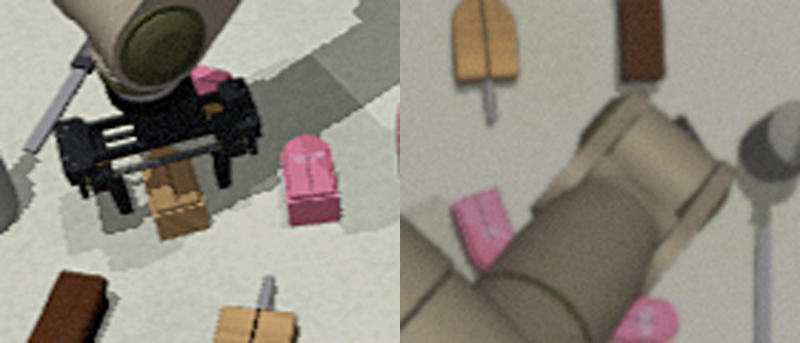

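The picture shows the block standing between the open fingers at about (175,195), with clearance on both sides. I close on it and lift.

Run:
```python
from h import *
from bench import bot,hand,ik,sensors,eyes
hand.gripper_close(grasp_force=8)
s=sensors.state();print(s["time_s"],s["grip_width"],s["ft_force"])
hand.gripper_close(grasp_force=45)
s=sensors.state();print(s["time_s"],s["grip_width"],s["grip_width"]*88,s["ft_force"],s["eef_pos"])
p=s["eef_pos"].copy();p[2]=.15
bot.move_l(p,velocity=.12)
s=sensors.state();print(s["time_s"],s["grip_width"]*88,s["ft_force"])
c=eyes.camera("scene");pickle.dump(c,open("scene2.pkl","wb"))
cv2.imwrite("pics/lift.png",np.clip(cv2.resize(c["img"][60:260,80:280],None,fx=3,fy=3,interpolation=cv2.INTER_CUBIC)*1.4,0,255).astype(np.uint8))
```

```text
4.0833 0.5861453279991712 [ 0.9151474  -0.11134483  0.07397018]
4.3 0.587610374095788 51.70971292042934 [-0.37732063  0.42715084  0.92942619] [ 0.49364685 -0.28516483  0.00804156]
5.6333 51.54012168086227 [ 0.44378548 -0.15420284 -1.04885522]
```

View pics/lift.png

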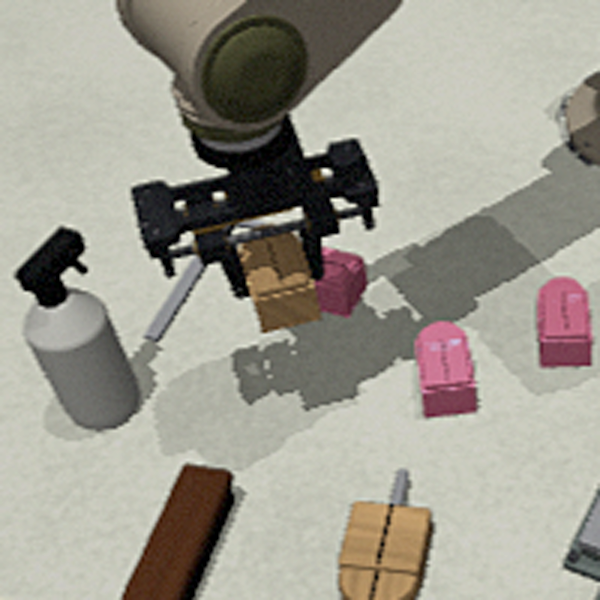

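The block is held and level, with the jaws at 51.6 mm. I carry it to just short of the corner and lower it until it touches the bed.

```bash
cat >> h.py <<'E'
B=np.radians(-12.05);EX=np.array([np.cos(B),np.sin(B),0]);EY=np.array([-np.sin(B),np.cos(B),0]);EZ=np.array([0,0,1.])
COR=np.array([.6173,.1213,0])
def J(x,y,z): # tcp with nominal block front at x, fence side at y (jig axes from corner)
    return COR+EX*(x-.047)+EY*(y-.026)+EZ*z
def fj(s): f=s["ft_force"]; return np.array([f@EX,f@EY,f[2]])
def pj(s): d=s["eef_pos"]-COR; return np.array([d@EX+.047,d@EY+.026,d[2]])*1000
E
python3 - <<'E'
from h import *
from bench import bot,hand,ik,sensors,eyes
c=pickle.load(open("scene2.pkl","rb"));X=ray(c,[(167.3,170),(186.7,166)],.142);s=sensors.state();a=np.radians(31.5)
print("front ahead of tcp",(X.mean(0)-s["eef_pos"])@[np.cos(a),np.sin(a),0])
bot.move_to(J(-.015,-.010,.15),quat(B)); s=sensors.state();f0=fj(s);print(s["time_s"],pj(s),f0,s["grip_width"]*88)
bot.move_l(J(-.015,-.010,.056),velocity=.12)
z=.056
for i in range(14):
    z-=.001; bot.move_l(J(-.015,-.010,z),velocity=.02); s=sensors.state();f=fj(s)-f0
    print(round(s["time_s"],2),pj(s).round(2),f.round(2))
    if f[2]>4: break
for n in("scene","top"):
    c=eyes.camera(n);pickle.dump(c,open(n+"3.pkl","wb"))
    im=c["img"][140:280,240:400] if n=="scene" else c["img"][110:250,150:310]
    cv2.imwrite(f"pics/{n}3.png",np.clip(cv2.resize(im,None,fx=4,fy=4,interpolation=cv2.INTER_CUBIC)*1.4,0,255).astype(np.uint8))
E
```

```text
front ahead of tcp 0.04818266318625998
7.125 [-14.68796756 -10.64708546 149.91503131] [-0.04902761 -0.7741912  -2.1075804 ] 51.8790280580588
8.31 [-14.86  -9.94  55.37] [ 0.41  0.24 -0.4 ]
8.56 [-15.02 -10.    54.  ] [0.92 1.26 0.17]
8.81 [-15.05 -10.01  52.92] [0.39 0.73 0.69]
9.06 [-15.05 -10.01  51.92] [ 0.52 -0.09  0.51]
9.31 [-15.04 -10.02  50.93] [0.11 0.6  0.05]
9.56 [-15.02 -10.02  49.95] [-0.38  0.61  0.88]
9.81 [-15.05 -10.02  48.91] [-0.09  1.25 -0.12]
10.06 [-14.95 -10.    48.  ] [0.36 1.02 1.25]
10.31 [-14.92  -9.99  47.99] [-3.52 -0.74 10.92]
```

View pics/scene3.png

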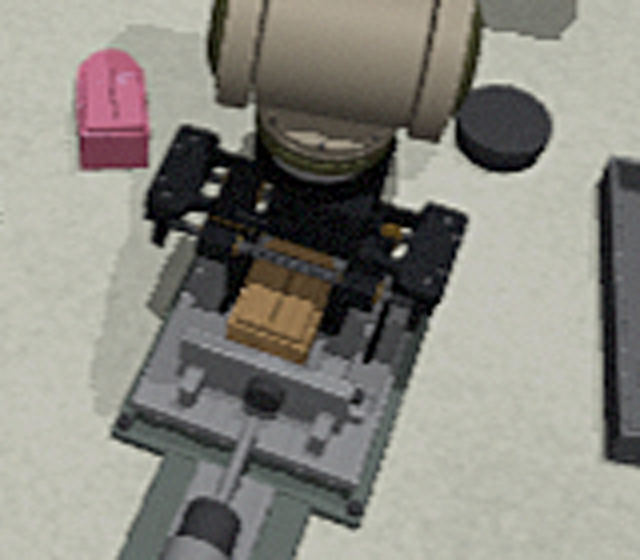

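Contact came at TCP z = 48.0 mm, as predicted, so the block is flat on the bed at the picture's (275,320), short of the plate. Next I guard-move toward the fence and then the plate.

Run:
```python
from h import *
from bench import bot,hand,ik,sensors,eyes
f0=np.array([0,-.3,-1.7]); z=.0477
hand.gripper_close(grasp_force=60)
def step(x,y,v=.02):
    bot.move_l(J(x,y,z),velocity=v); s=sensors.state();f=fj(s)-f0
    print(round(s["time_s"],2),"cmd",round(x*1e3,2),round(y*1e3,2),pj(s).round(2),f.round(1),"Mz",s["moment"][2].round(2)); return f
step(-.015,-.010); x,y=-.015,-.010
f=step(-.004,-.004,.03); x,y=-.004,-.004
while x<.006 and f[0]>-5: x+=.001; f=step(x,y)
print("x contact")
x-=.0005; f=step(x,y)
while y<.006 and f[1]>-5: y+=.001; f=step(x,y)
```

```text
10.88 cmd -15.0 -10.0 [-14.9   -9.99  47.99] [-2.2  0.3  6.8] Mz 0.02
11.44 cmd -4.0 -4.0 [-3.55 -3.83 48.02] [1.1 0.9 5.5] Mz 0.05
11.69 cmd -3.0 -4.0 [-3.12 -3.89 48.  ] [-2.   0.2  8.1] Mz -0.04
11.94 cmd -2.0 -4.0 [-2.22 -3.88 48.  ] [-4.4  1.   8.9] Mz 0.0
12.19 cmd -1.0 -4.0 [-1.45 -3.87 48.  ] [-4.8  0.1  9.4] Mz 0.01
12.44 cmd 0.0 -4.0 [-1.45 -3.87 47.97] [-10.9  -0.6  14.5] Mz 0.06
x contact
12.69 cmd -0.5 -4.0 [-1.42 -3.91 47.97] [-6.6 -0.4 11.4] Mz 0.03
12.94 cmd -0.5 -3.0 [-1.41 -3.7  48.02] [-9.1 -4.8 13.2] Mz 0.02
13.19 cmd -0.5 -2.0 [-1.45 -3.08 48.  ] [-8.3 -7.8 13.3] Mz -0.05
```

The plate contact is clear: the block stops at x = -1.45 mm, in line with the measured 48.2 mm lead. The y readings still include bed and plate friction, so I lighten both before finding the fence.

Run:
```python
from h import *
from bench import bot,hand,ik,sensors,eyes
f0=np.array([0,-.3,-1.7]); z=.0482
def step(x,y,v=.02):
    bot.move_l(J(x,y,z),velocity=v); s=sensors.state();f=fj(s)-f0
    print(round(s["time_s"],2),"cmd",round(x*1e3,2),round(y*1e3,2),pj(s).round(2),f.round(1),"Mz",s["moment"][2].round(2)); return f
x,y=-.0025,-.0025; f=step(x,y)
while y<.006:
    y+=.001; f=step(x,y)
    if f[1]<-9: break
```

```text
13.45 cmd -2.5 -2.5 [-2.69 -2.57 48.02] [-1.5 -1.3  3.5] Mz -0.03
13.7 cmd -2.5 -1.5 [-2.46 -1.3  48.01] [0.2 0.1 1.9] Mz -0.04
13.95 cmd -2.5 -0.5 [-2.58 -0.35 48.03] [0.3 1.  0.4] Mz 0.01
14.2 cmd -2.5 0.5 [-2.59  0.55 48.1 ] [ 0.4  0.1 -0.2] Mz -0.02
14.45 cmd -2.5 1.5 [-2.6   0.98 48.09] [-1.1 -5.5  0.3] Mz -0.14
14.7 cmd -2.5 2.5 [-2.65  1.05 48.11] [ -1.4 -10.8   2.3] Mz -0.26
```

The fence stops the block at y ≈ 1.0 mm. Now I press into the corner, keeping it lightly down on the bed.

Run:
```python
from h import *
from bench import bot,hand,ik,sensors,eyes
f0=np.array([0,-.3,-1.7]); z=.0479
def step(x,y,v=.02):
    bot.move_l(J(x,y,z),velocity=v); s=sensors.state();f=fj(s)-f0
    print(round(s["time_s"],2),"cmd",round(x*1e3,2),round(y*1e3,2),pj(s).round(2),f.round(1),"M",s["moment"].round(2),round(s["grip_width"]*88,2),s["eef_rot"].round(4)); return f
x,y=-.0025,.0020; f=step(x,y)
while x<.004 and f[0]>-18: x+=.001; f=step(x,y)
while y<.005 and f[1]>-15: y+=.0007; f=step(x,y)
bot.hold(.5); f=step(x,y)
print(x,y,quat(B).round(4))
for n in("scene","top"):
    c=eyes.camera(n);pickle.dump(c,open(n+"4.pkl","wb"))
    im=c["img"][160:260,250:370] if n=="scene" else c["img"][120:220,170:290]
    cv2.imwrite(f"pics/{n}4.png",np.clip(cv2.resize(im,None,fx=6,fy=6,interpolation=cv2.INTER_CUBIC).astype(float)*1.7,0,255).astype(np.uint8))
```

```text
14.95 cmd -2.5 2.0 [-2.57  1.02 48.06] [-3.2 -8.6  4. ] M [-1.14  0.58 -0.21] 51.35 [ 7.000e-04  9.945e-01 -1.051e-01 -4.000e-04]
15.2 cmd -1.5 2.0 [-2.21  1.01 48.02] [-5.9 -9.1  5.8] M [-1.05  1.06 -0.14] 51.47 [ 8.000e-04  9.945e-01 -1.050e-01 -1.300e-03]
15.45 cmd -0.5 2.0 [-1.49  0.96 48.02] [-6.9 -9.6  7.9] M [-1.02  1.27 -0.11] 51.17 [ 9.000e-04  9.945e-01 -1.049e-01 -1.700e-03]
15.7 cmd 0.5 2.0 [-1.43  0.98 48.02] [-13.5 -11.1  11.4] M [-0.98  2.08 -0.12] 51.19 [ 9.000e-04  9.945e-01 -1.049e-01 -2.900e-03]
15.95 cmd 1.5 2.0 [-1.41  0.96 48.02] [-17.7 -11.7  15. ] M [-0.77  2.85 -0.04] 51.42 [ 9.000e-04  9.945e-01 -1.048e-01 -4.200e-03]
16.2 cmd 2.5 2.0 [-1.42  0.94 47.99] [-24.6 -12.7  18.8] M [-0.61  3.66 -0.16] 51.21 [ 0.001   0.9945 -0.1047 -0.0055]
16.45 cmd 2.5 2.7 [-1.43  0.97 48.  ] [-24.2 -17.2  19.8] M [-1.19  3.88 -0.09] 51.28 [ 0.0015  0.9945 -0.1047 -0.0057]
17.2 cmd 2.5 2.7 [-1.45  0.99 48.  ] [-25.6 -16.6  21.6] M [-1.12  3.82 -0.06] 51.47 [ 0.0015  0.9945 -0.1047 -0.0057]
0.0025 0.0027 [ 0.      0.9945 -0.105   0.    ]
```

View pics/scene4.png

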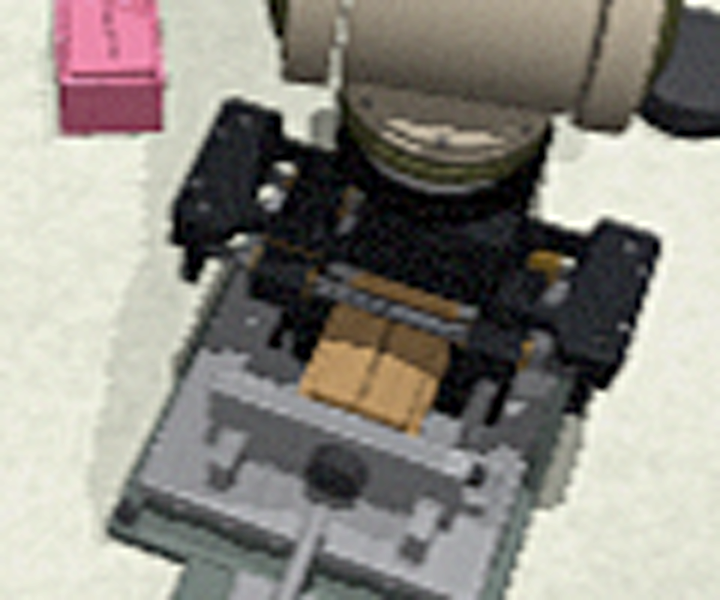

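View pics/top4.png

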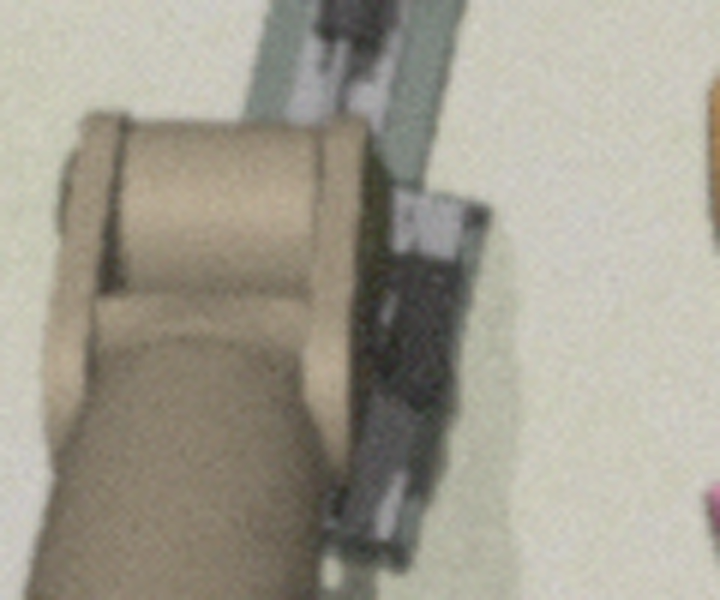

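In the scene view the block sits in the corner at (375,375), its front along the plate, with both fingers clear of the fence. Both stops are loaded (25 N and 17 N). The tool has pitched about 0.7° under the push, which could lift the block's heel. I ease off, reseat the block flat, and press again with the pitch compensated.

Run:
```python
from h import *
from scipy.spatial.transform import Rotation as Ro
from bench import bot,hand,ik,sensors,eyes
f0=np.array([0,-.3,-1.7])
def step(x,y,z,d=0,e=0):
    q0=quat(B); r=Ro.from_rotvec(-d*EY+e*EX)*Ro.from_quat([q0[1],q0[2],q0[3],0]); q=r.as_quat(); q=np.array([q[3],*q[:3]])
    bot.move_l(J(x,y,z),q,velocity=.02); s=sensors.state();f=fj(s)-f0
    w=s["eef_rot"];R=Ro.from_quat([w[1],w[2],w[3],w[0]]).as_matrix();tz=R[:,2];tx=R[:,0]
    print(round(s["time_s"],2),"cmd",round(x*1e3,2),round(y*1e3,2),pj(s).round(2),f.round(1),"tilt x,y mrad",round(tz@EX*1e3,1),round(tz@EY*1e3,1),"yaw err mrad",round((np.arctan2(tx[1],tx[0])-B)*1e3,1),round(s["grip_width"]*88,2)); return f
step(-.0012,.0015,.0476)
step(-.0022,.0015,.0472); bot.hold(.3)
step(-.0014,.0018,.0475,.002)
step(-.0006,.0020,.0477,.004)
step(.0002,.0022,.0478,.006)
f=step(.0008,.0024,.0478,.008,0)
bot.hold(.4);step(.0008,.0024,.0478,.008,0)
```

```text
17.64 cmd -1.2 1.5 [-1.54  0.97 48.02] [-5.3 -6.7  6.5] tilt x,y mrad -1.1 -0.9 yaw err mrad -0.2 51.55
17.89 cmd -2.2 1.5 [-1.54  0.99 48.01] [-1.2 -6.2  7.4] tilt x,y mrad 1.5 -0.6 yaw err mrad -0.3 51.38
18.44 cmd -1.4 1.8 [-1.51  1.   48.04] [-3.8 -7.8  6.9] tilt x,y mrad 1.2 -1.3 yaw err mrad -0.2 51.19
18.69 cmd -0.6 2.0 [-1.44  0.99 48.03] [ -7.3 -10.3  10.1] tilt x,y mrad 1.2 -1.9 yaw err mrad -0.1 51.47
18.94 cmd 0.2 2.2 [-1.4   0.99 48.02] [-11.7 -11.1  12.1] tilt x,y mrad 1.0 -2.5 yaw err mrad -0.0 51.83
19.19 cmd 0.8 2.4 [-1.38  1.01 48.02] [-13.9 -14.   15. ] tilt x,y mrad 1.4 -3.0 yaw err mrad 0.0 51.52
19.84 cmd 0.8 2.4 [-1.41  1.02 48.03] [-15.  -13.6  13.9] tilt x,y mrad 1.4 -3.0 yaw err mrad 0.0 51.51
```

Run:
```python
from h import *
from bench import eyes,job,sensors
c=eyes.camera("scene");cv2.imwrite("pics/final.png",np.hstack([c["img"]]))
print(sensors.state()["time_s"])
```

```text
19.8917
```

View pics/final.png

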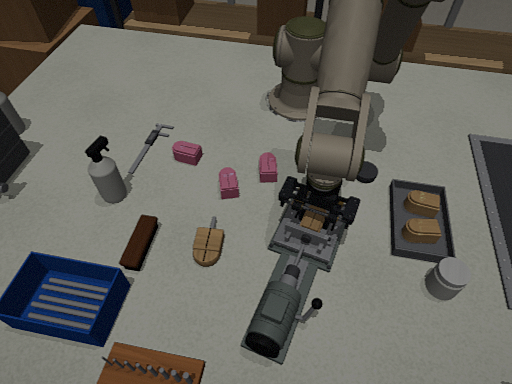

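The block is in the jig corner at (312,218). The pink blocks, toe block, tray, tin, bottle, jar and caliper are where they were. I hand the job in.

Run:
```python
from bench import job,sensors
job.job_done()
s=sensors.state();print(s["time_s"],s["ft_force"],s["grip_width"]*88)
```

```text
the job is handed in; nothing more can be done
the job is handed in; nothing more can be done
```

I picked up the loose beech heel block and set it right way up on the jig bed. It is pressed into the corner of the bush plate and side fence, still gripped with the force set to 60 N. I handed the job in at about 20 s of the 51 s allowed.

**Last checks before handing in:**
- **Press force:** about 15 N on the plate, 14 N on the fence and 14 N down on the bed. The block stopped at the same point each time I pushed towards the plate and the fence.
- **Squareness:** the tool's yaw was within 0.1 mrad of the jig angle I measured from the camera, and its tilt was 3 mrad or less.
- **Other things on the bench:** in the final scene picture they looked unmoved by eye.

**What did not go cleanly:**
- My first press, about 25 N on the plate, tilted the tool by about 0.7°. I eased off, reseated the block and pressed again with the tilt compensated.
- The block's contact with the plate and fence shows only in the forces and stop positions. The plate and gripper hide both faces from the cameras.
- My last script also tried to read the state after handing in. It returned only the hand-in notice, so I have no readings from that point on.

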